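# Add a separator plate and a friction disc to the clutch pack on the test head

## Task

Carry on with the clutch pack on the test head, whose splined hub already carries the first friction disc: lift the covers off the two closed tins to see which holds what and set the covers down on the worktop, then lay the separator plate flat on the first disc with its notched tabs round the two torque pins, and put the second friction disc flat on top of it with its inner teeth fully home in the hub's splines. The hub may stand at any angle, so feel the teeth in gently instead of forcing them, and leave the other things on the worktop where they are.

Things in the scene. Friction and masses are not known exactly. Their poses are not given: they have to be found in the camera images.
- test_head: fixed clutch test head: grey base 100 (x) x 130 (y) x 12 mm, origin at the centre of its underside, z up along the hub's axis. Two upright 8 mm torque pins with pointed tips, 60 mm above the worktop, stand at y = +36.5 and -36.5 mm in this frame. A block 20 x 34 mm, 30 mm high, stands on the base at x = +36 mm
- hub_top (a point): centre of the hub's top, 57.5 mm above the worktop; this point's yaw is the test head's, not the hub's: the hub may stand at any angle, not given, held by a brake that slips at 0.3 N m. 22 mm core, six splines (one every 60 degrees) to 32 mm diameter, their ends 56 mm up. First friction disc (58 mm diameter) on it, its top 37 mm up
- separator (a point): centre of the separator plate, half-way up: steel ring 6 mm thick, bore 38 mm, flats 50 mm apart facing its own +x and -x (grip there), tabs along its own +y and -y out to 42 mm from the centre, each with an open notch for a pin (1.7 mm play each side). Same after half a turn. 60 g. Starts in tin_a under the cover; on the pack its centre is 40 mm above the worktop
- disc (a point): centre of the second friction disc, half-way up: round, 58 mm diameter, 7 mm thick, black linings, six inner teeth (one every 60 degrees), bore 35 mm, 25 mm over the teeth; in the splines they have 5 degrees play either way and 1.5 mm all round. 60 g. Starts in tin_b under the cover. Resting on the splines' ends its centre is 59.5 mm above the worktop, fully home 46.5 mm
- tin_a: fixed base of a round metal tin, 100 mm diameter, 6 mm high, origin at the centre of its underside; in the middle a seat 43 mm in diameter, 22 mm high, on which the plate lies round a 21 mm stub 5.5 mm high. Which place is tin_a's changes. On the side of each tin away from the test head (+y of the left tin, -y of the right) the worktop is clear for 18 cm from its centre
- tin_b: the other tin base, the same as tin_a, but the friction disc is in it
- cover_a_knob (a point): centre of the knob of tin_a's loose opaque cover: metal cap, 97 mm diameter, 34 mm high; the knob, 21 mm in diameter, reaches from 39 to 54 mm above the cover's rim, this point is 45.5 mm above the rim. The rim stands on the tin 6 mm above the worktop; lift it by 40 mm to clear the plate. 80 g
- cover_b_knob (a point): centre of the knob of tin_b's cover, which is the same as tin_a's
- specimen_square: bystander: black resin-mounted specimen, 30 mm diameter, 16 mm high, loose, origin under its centre; to be left alone
- specimen_round: bystander: black resin-mounted specimen, 25 mm diameter, 14 mm high, loose, origin under its centre; to be left alone
- eyepiece: bystander: black eyepiece, 39 mm diameter, 42 mm high, loose, origin under its centre; to be left alone
- lens_can: bystander: small canister with a black cap, 38 mm diameter, 54 mm high, loose, origin under its centre; to be left alone
Things that resemble listed ones, but are neither listed nor needed, are in the scene too. Leave any red look-alike of the part that bears cover_b_knob alone.

How it is judged (in metres and radians):
On the way, in this order (a step that is already met when the one before it is completed fails the run):
1. the separator plate lies flat on the first disc, its tabs round the torque pins (z of separator in the frame of test_head between 0.038 and 0.042 m and horizontal distance between separator and test_head below 0.004 m and angle between separator's own z axis and vertical below 0.05 rad and angle between the y axis of separator and the y axis of test_head, either way round below 0.1 rad), for 0.2 s.
2. the second friction disc is home on the separator plate, its teeth in the splines (z of disc in the frame of test_head between 0.0445 and 0.0485 m and horizontal distance between disc and test_head below 0.004 m), for 0.2 s.
At the end, for the whole second after the job is handed in: Separator plate flat on the first disc, centre 40 mm up within 1.5 mm, tabs on the pins; second disc home on it, centre 46.5 mm up within 1.5 mm, both within 4 mm of the hub axis; both covers down on the worktop (knobs under 60 mm high), over 100 mm from the axis (z of separator in the frame of test_head between 0.0385 and 0.0415 m and horizontal distance between each of separator, disc and test_head below 0.004 m and angle between the y axis of separator and the y axis of test_head, either way round below 0.1 rad and z of disc in the frame of test_head between 0.045 and 0.048 m and height (world z) of each of cover_a_knob, cover_b_knob below 0.06 m and horizontal distance between each of cover_a_knob, cover_b_knob and test_head above 0.1 m); the robot touches nothing.
It fails at once if the friction disc or the separator plate is forced onto the test head with more than 80 N (contact force between any of friction_disc, separator_plate and test_head above 80 N).
It fails at once if a bystander is pushed more than 20 mm or knocked over (distance of any of specimen_square, specimen_round, eyepiece, lens_can from where it was at the start of the episode above 0.02 m or angle between any of eyepiece, lens_can's own z axis and vertical above 0.5 rad).
It also fails if it takes over 72 s, if anything falls off the work surface, if the arm or the gripper's body presses on something with over 40 N, if the wrist force passes 120 N, or if a joint passes its speed limit or range.

## Robot

A 6-joint arm with a two-finger parallel gripper is mounted at the origin on a cart in front of the work surface, level with it; the furniture and walls round the work are solid. World frame = base frame: x ahead of the robot, y to its left, z up, the work surface at z = 0. Lengths are in m, angles in degrees, forces in N, time in s.
With the tool pointing down it reaches from about 0.325 to 0.775 m from the base axis. Payload 5.5 kg.
Tool frame: the origin (TCP) lies at the centre of the arm's flange, where the gripper is bolted on; the fingertips stand 182 mm ahead of it and the grasp point (between the pads) lies 163 mm ahead of it; z points along the fingers, y is the direction in which the jaws open and shut (so a half turn about z gives the same grasp; the last joint's range is limited). The gripper opens to 88 mm and grips with 3 to 60 N. Pads are 20 mm wide; open, the fingers measure 115 mm over their backs; the gripper's body (75 mm by 178 mm) begins 61 mm behind the grasp point.
Start: joints at [69.746, 5.22, 70.514, -0, 104.267, -3.249], TCP at [0.175, 0.574, 0.405] pointing down, gripper open.
Joint ranges: [-164.24, 164.24], [-49.07, 125.15], [9.68, 141.18], [-86.29, 266.29], [3.28, 154.24], [-151.56, 151.56]. Speed limits (degrees/s): [147.25, 147.25, 172.46, 180, 180, 180].

## Interface

Orientations are given as [roll, pitch, yaw] about the fixed x, y, z axes, in that order (R = Rz(yaw) Ry(pitch) Rx(roll)).
In Python, from station import r gives the robot as it stands. The module is installed in compiled form; this text tells all that it offers. Calls block until the motion is done:
- r.reach(position, orientation): joint-space move of the TCP to a pose.
- r.servo_line(position, rotation=None, speed=0.15): straight line of the TCP; rotation=None keeps the orientation; speed is the mean speed in m/s.
- r.move_joints(angles): joint-space move.
- r.let_go() and r.grab(squeeze=None): open the fingers fully, or close them until they stop; squeeze is the grip in N (None keeps the last).
- r.wait(seconds).
- r.inverse_kinematics(position, orientation): joint angles nearest the present ones, or None.
- r.sense(): the state.
- r.snapshot(name): name is "scene" or "side" or "wrist"; returns a dict with "frame" (480x640x3 uint8, red, green, blue), "fx", "fy", "cx", "cy" (pixels), "R" (3x3) and "t" (3): a world point X has camera coordinates R X + t. Camera axes: x right, y down, z forward; pixel columns grow to the right and rows downward; lengths in m; the calibration is good to about 2 mm. A picture is of the moment at which its call begins. There is no depth.
A pose or a line that the arm cannot do raises r.IKError and nothing moves.
- r.hand_in(): hands the job in, once; it reports no verdict.
The state is a dict: "clock": time; "joints": joint angles; "joint_vel": joint speeds; "joint_torque": joint torques, N m; "tcp_pos": TCP position; "orientation": TCP orientation; "contact_force": force on the tool from outside, world axes, zero at the start; "torque": the same for the moment, N m; "opening": finger opening in m.
Only numpy, scipy, OpenCV 4.12 (cv2) and the standard library are available. Lean on these libraries where they do the work, as an engineer would, in place of code of your own. Each camera call takes 0.05 s, during which the arm holds its last target.

## Working session

There is one attempt and no reset: what is moved stays moved. The work goes in short steps, each a Python script; the robot and the scene stay as the last script left them, time stands still between calls to the robot, and variables do not carry over. Pictures are saved under pics/ and viewed, and the job is handed in when it is done.

```bash
mkdir -p pics
cat > h.py <<'E'
import numpy as np, cv2
from station import r
def snap(n,f):
    s=r.snapshot(n); cv2.imwrite('pics/'+f+'.png',s['frame'][:,:,::-1])
    import pickle; pickle.dump(s,open('pics/'+f+'.pkl','wb')); return s
def load(f):
    import pickle; return pickle.load(open('pics/'+f+'.pkl','rb'))
def unproj(s,u,v,z):
    R=np.array(s['R']);t=np.array(s['t']); c=-R.T@t
    d=R.T@np.array([(u-s['cx'])/s['fx'],(v-s['cy'])/s['fy'],1]); return c+d*(z-c[2])/d[2]
def proj(s,X):
    p=np.array(s['R'])@np.array(X)+np.array(s['t']); return s['fx']*p[0]/p[2]+s['cx'],s['fy']*p[1]/p[2]+s['cy']
def crop(f,u0,v0,u1,v1,k,out):
    im=cv2.imread('pics/'+f+'.png')[v0:v1,u0:u1]; cv2.imwrite('pics/'+out+'.png',cv2.resize(im,None,fx=k,fy=k,interpolation=cv2.INTER_CUBIC))
E
python3 - <<'E'
from h import *
for n in('scene','side','wrist'):
    s=snap(n,n+'0'); print(n,s['fx'],-np.array(s['R']).T@np.array(s['t']))
print(r.sense())
E
```

```text
scene 463.4326378077183 [-0.02582106  1.0142296   0.6261549 ]
side 578.4642008977324 [-0.60830767 -0.41311165  0.69264205]
wrist 384.54019617822485 [0.10216939 0.59532268 0.38340668]
{'clock': 0.15, 'joints': array([ 6.97466391e+01,  5.25540239e+00,  7.05674223e+01, -4.83793070e-04,
        1.04265802e+02, -3.24852083e+00]), 'joint_vel': array([ 0.06655058, -0.06401403, -0.29585521, -0.14615737,  0.00048914,
       -0.02806445]), 'joint_torque': array([ 1.53896042e-03, -4.47048140e+01, -4.06906343e+01,  6.99192658e-02,
        2.74712162e-02, -9.12848395e-05]), 'tcp_pos': array([0.17549249, 0.57382038, 0.40372966]), 'orientation': array([-1.79911489e+02, -4.55388624e-03,  1.62995038e+02]), 'contact_force': array([ 0.3679718 ,  0.31677478, -0.17022404]), 'torque': array([0.0183722 , 0.02798217, 0.00289963]), 'opening': 0.08804417905698132}
```

View pics/scene0.png

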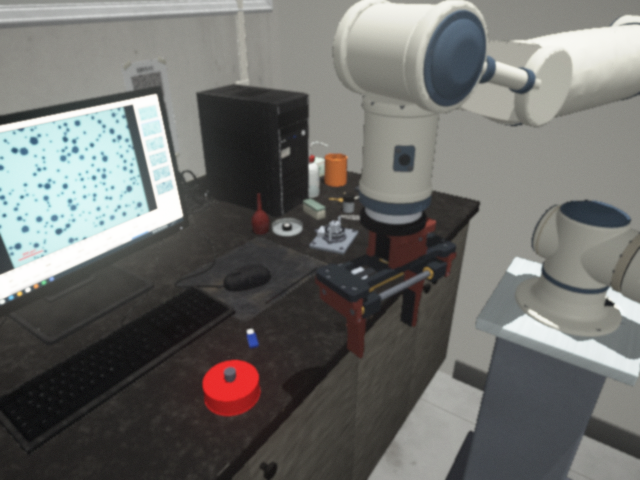

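View pics/side0.png

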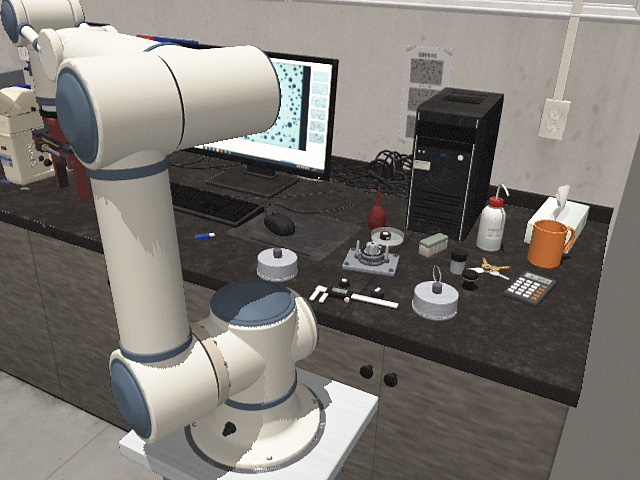

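View pics/wrist0.png

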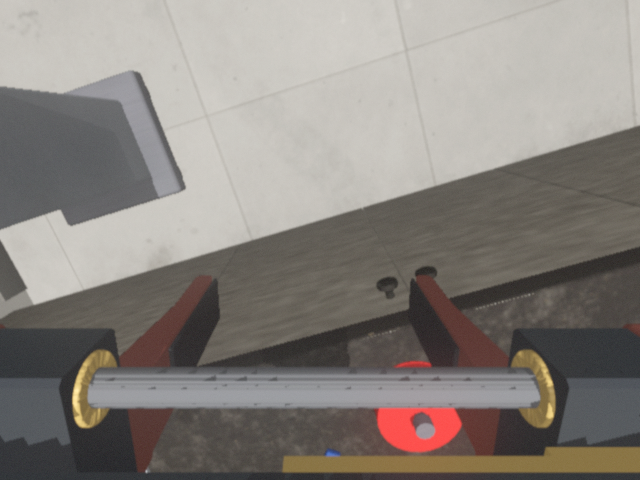

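The side view shows a left covered tin (277,262), a right covered tin (435,298) with a wire-like thing behind its knob, and the test head at (370,258). The red cover is far left in the scene view.

Run:
```python
from h import *
crop('side0',240,210,400,330,5,'c1'); crop('side0',380,220,540,340,5,'c2')
s=load('side0')
print(unproj(s,277,252,.06),unproj(s,437,287,.06),unproj(s,372,245,.0575))
```

```text
[0.42637403 0.21706234 0.06      ] [ 0.46336463 -0.16028208  0.06      ] [0.58100876 0.03964553 0.0575    ]
```

View pics/c1.png

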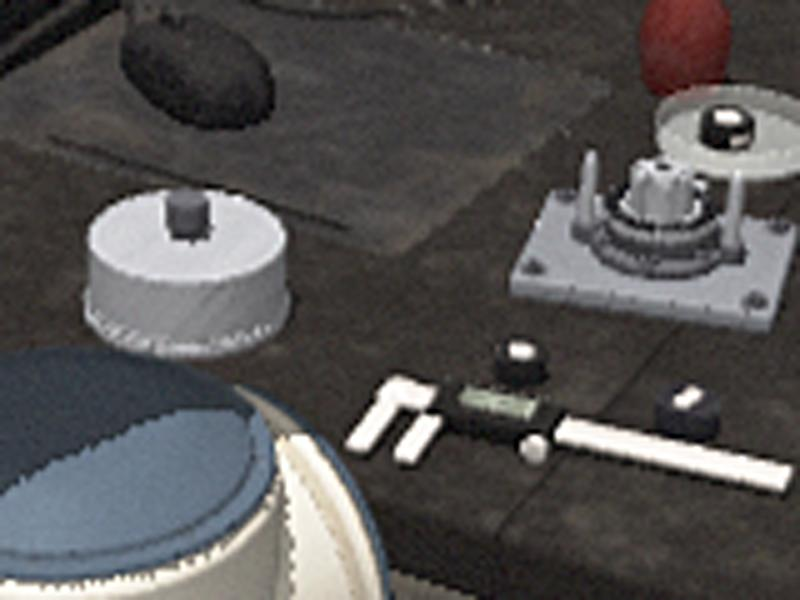

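View pics/c2.png

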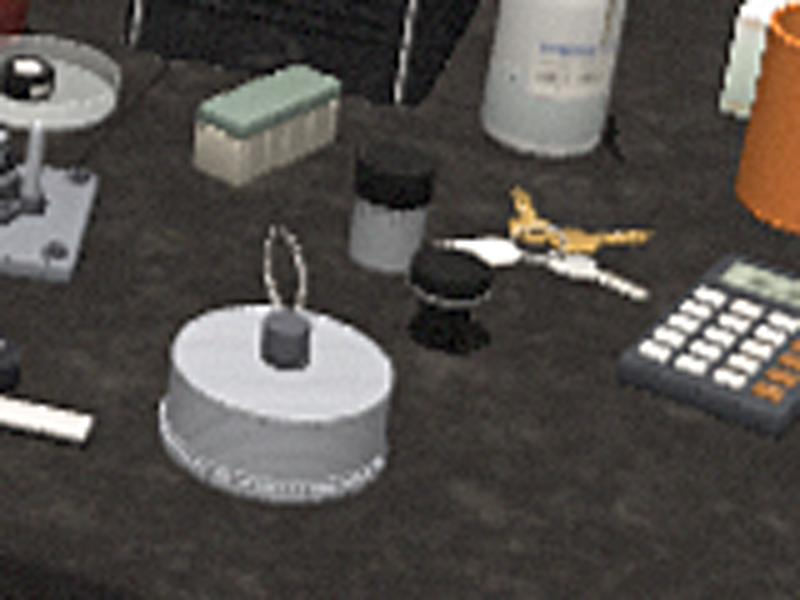

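Run:
```python
from h import *
s=load('side0')
a=unproj(s,358,240.4,.06);b=unproj(s,387.6,245,.06);print(a,b,(a+b)/2,np.degrees(np.arctan2(*(a-b)[[1,0]]))-90, np.linalg.norm(a-b))
print(unproj(s,277.6,252.8,.0515),unproj(s,437.4,288,.0515))
c=r.sense()
r.reach([.42,.03,.42],[180,0,0]); print(r.sense()['clock'])
snap('wrist','w1')
```

```text
[0.58180812 0.07764176 0.06      ] [0.5960523  0.00495764 0.06      ] [0.58893021 0.0412997  0.06      ] 11.087944921932035 0.07406671640668124
[0.43748979 0.22216737 0.0515    ] [ 0.47410291 -0.1589062   0.0515    ]
2.2917
```

View pics/w1.png

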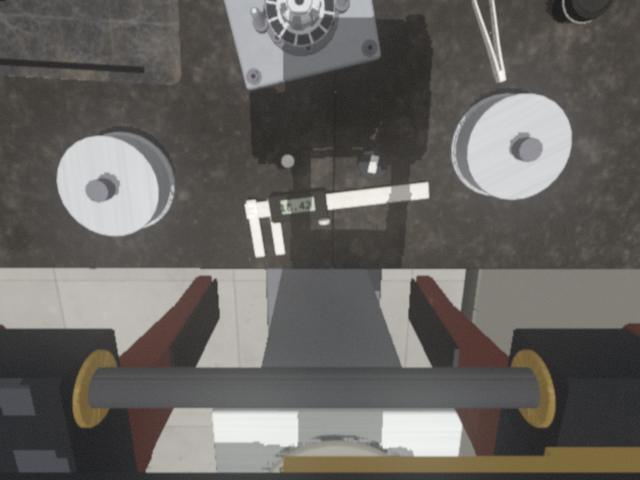

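Run:
```python
from h import *
crop('w1',50,120,180,240,5,'c1'); crop('w1',450,80,580,210,5,'c2');crop('w1',220,0,390,100,5,'c3')
```

```text
(no output)
```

View pics/c1.png

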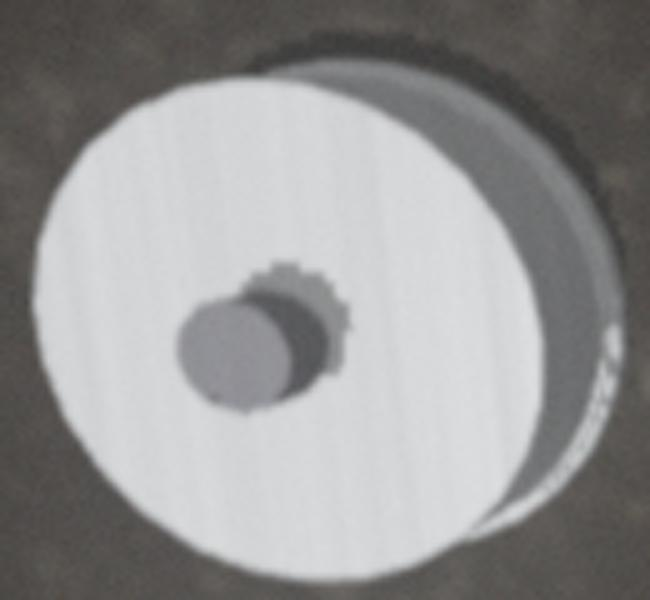

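View pics/c2.png

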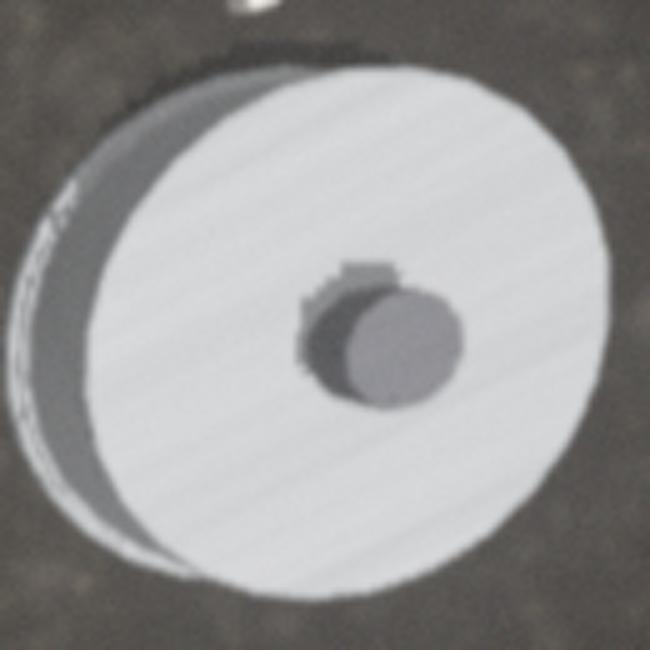

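View pics/c3.png

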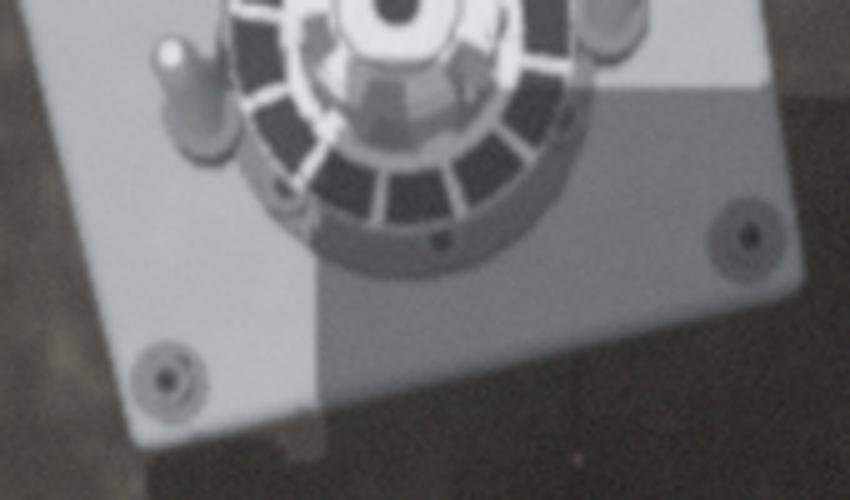

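Run:
```python
from h import *
s=load('w1');print(unproj(s,97,190.6,.06),unproj(s,530.8,149.6,.06),unproj(s,254.4,10,.06))
s=load('scene0');print(unproj(s,231,373,.06),unproj(s,252,340,0))
s=load('side0');print(unproj(s,205,236,0))
```

```text
[0.43985991 0.22197668 0.06      ] [ 0.47598117 -0.15845324  0.06      ] [0.58292401 0.07589014 0.06      ]
[0.42105461 0.62304867 0.06      ] [0.49793986 0.4903185  0.        ]
[0.50470445 0.4922966  0.        ]
```

```bash
cat >> h.py <<'E'
D=[180,0,0]
def cover(x,y,x2,y2,yaw=0):
    o=[180,0,yaw]
    r.reach([x,y,.27],o); r.servo_line([x,y,.2265],speed=.1); r.grab(15); print('op',r.sense()['opening'])
    r.servo_line([x,y,.29],speed=.15); r.servo_line([x2,y2,.29],speed=.25); r.servo_line([x2,y2,.2215],speed=.12)
    r.let_go(); r.servo_line([x2,y2,.30],speed=.25)
    print(r.sense()['clock'],r.sense()['opening'])
E
python3 - <<'E'
from h import *
cover(.4395,.222,.4395,.344)
r.reach([.40,.21,.36],D); snap('wrist','w2'); print(r.sense()['clock'])
E
```

```text
op 0.02018360483995436
8.4583 0.08780457265686523
9.1667
```

View pics/w2.png

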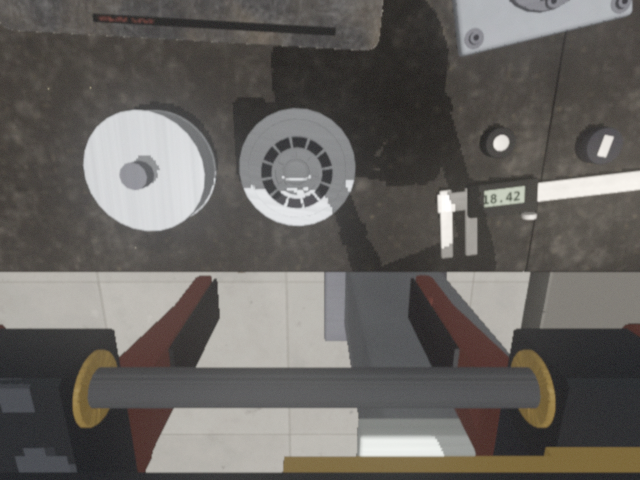

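The left tin is open at (297,167), showing black linings: it is tin_b (the disc). The cover stands beside it. Now the right cover.

Run:
```python
from h import *
cover(.4755,-.1585,.4755,-.2805)
r.reach([.42,-.158,.36],D); snap('wrist','w3'); r.reach([.50,.04,.36],D); snap('wrist','w4');print(r.sense()['clock'])
crop('w2',230,95,370,235,5,'c1')
```

```text
op 0.020229257813658613
15.7583 0.08790102948910747
17.3583
```

View pics/w3.png

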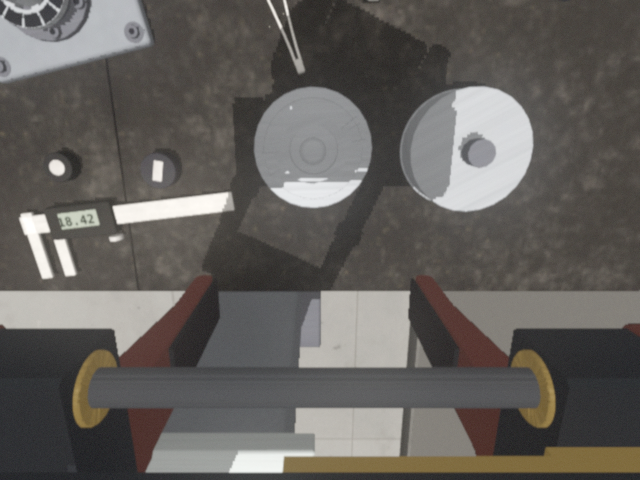

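View pics/w4.png

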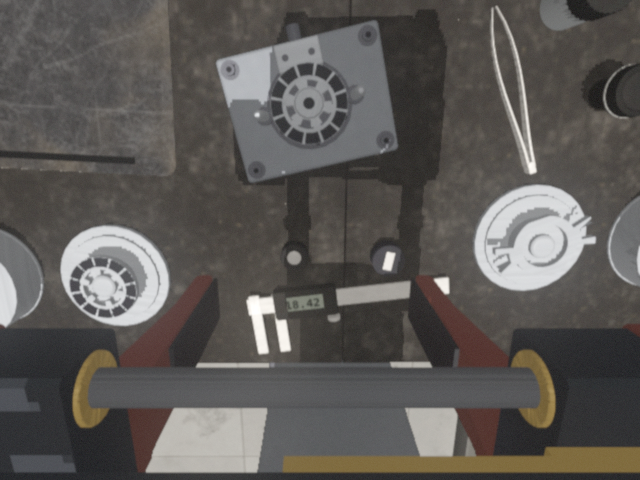

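View pics/c1.png

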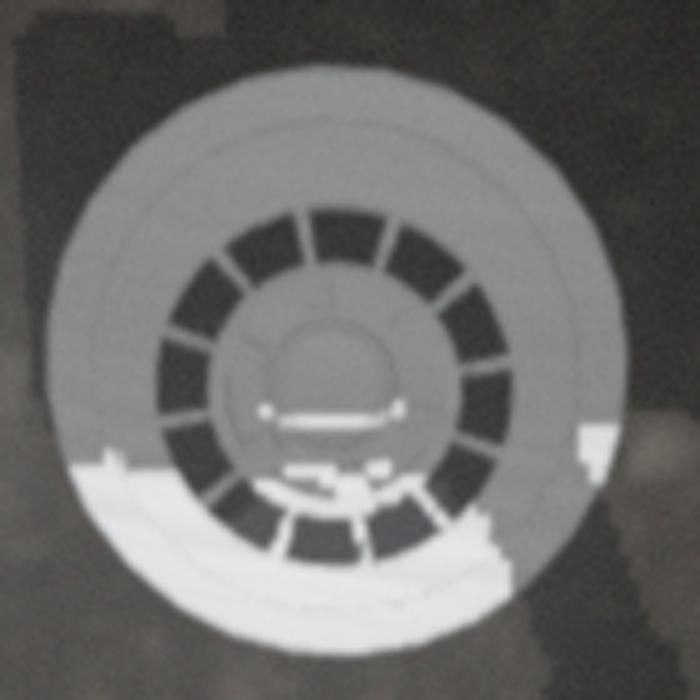

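Run:
```python
from h import *
crop('w4',460,170,610,300,5,'c1'); crop('w4',205,15,405,190,4,'c2');crop('w4',55,215,185,335,6,'c3');crop('w3',245,75,385,215,5,'c4')
```

```text
(no output)
```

View pics/c1.png

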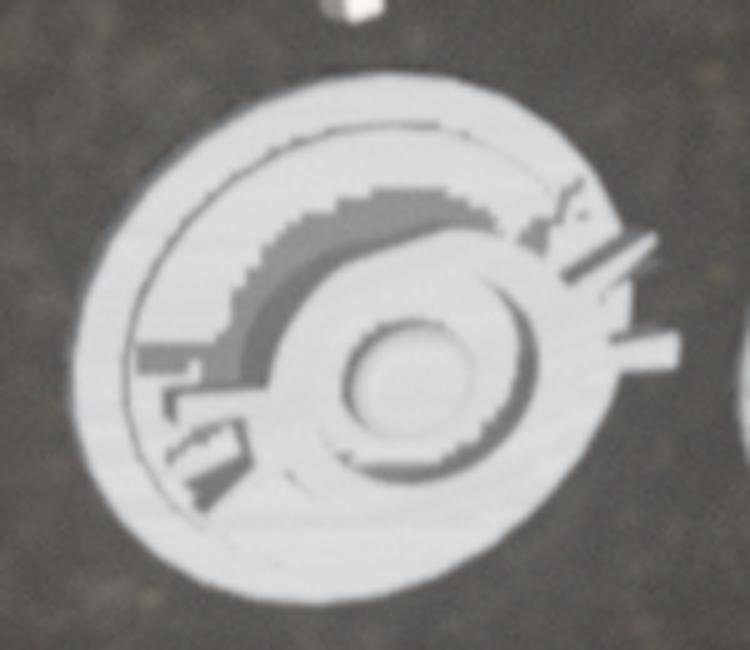

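View pics/c2.png

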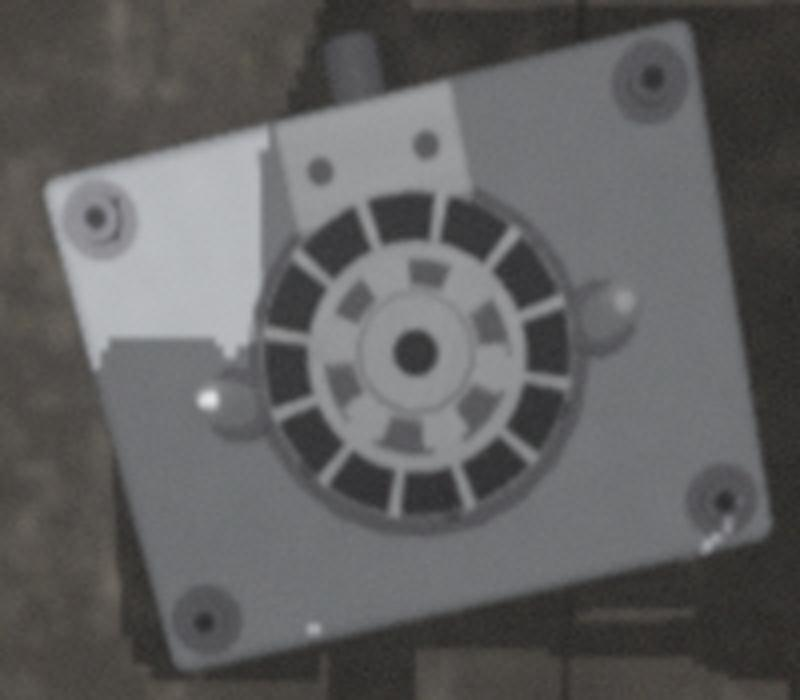

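View pics/c3.png

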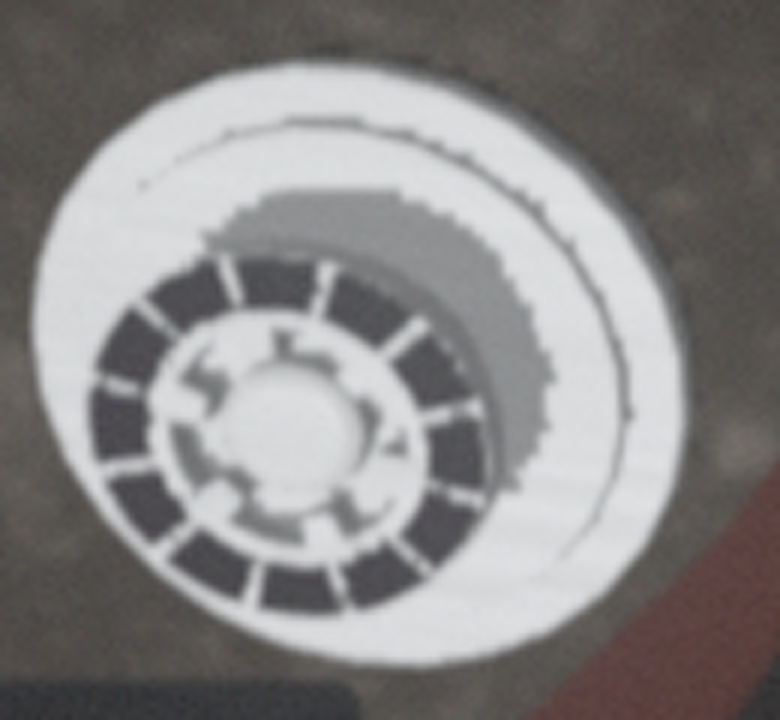

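View pics/c4.png

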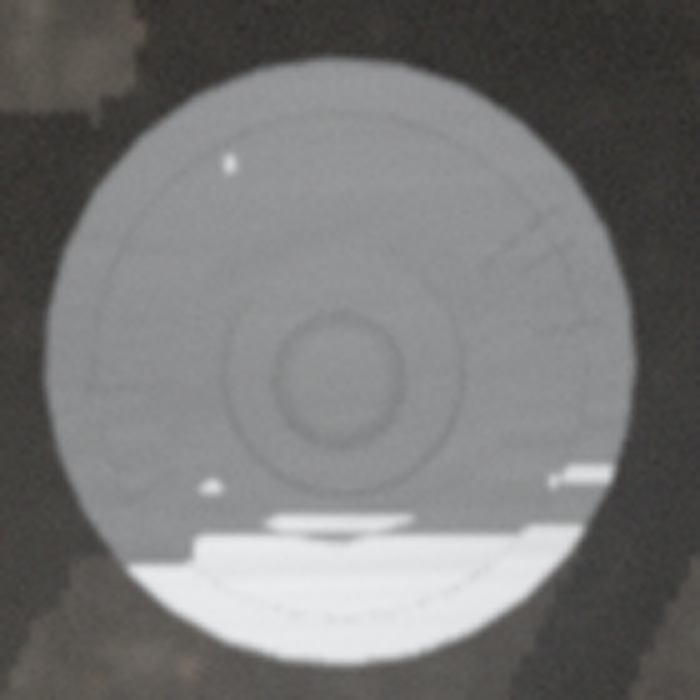

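Run:
```python
from h import *
s=load('w4');f=lambda x,y:(205+x/4,15+y/4)
a=unproj(s,*f(208,400),.06);b=unproj(s,*f(624,299),.06);h=unproj(s,*f(415,351),.0575)
print('head',a,b,(a+b)/2,h,np.degrees(np.arctan2(*(a-b)[[1,0]]))-90,np.linalg.norm(a-b))
for g in [(428,272), (357,298), (343,380),(405,435),(475,410),(490,322)]:
    p=unproj(s,*f(*g),.05)-h; print('groove',np.degrees(np.arctan2(p[1],p[0]))%60,np.hypot(*p[:2]))
g=lambda x,y:(460+x/5,170+y/5)
P={k:unproj(s,*g(*v),.028) for k,v in dict(rin1=(563,280),rin2=(612,340),lin1=(242,422),lin2=(250,462),r1=(655,238),r2=(680,340)).items()}
for k in P: print(k,P[k])
s3=load('w3'); print('bore',unproj(s3,245+345/5,75+371/5,.028),'stub',unproj(s3,245+339/5,75+378/5,.0275),'rim',unproj(s3,245+340/5,75+360/5,.006))
s2=load('w2'); print('disc',unproj(s2,230+335/5,95+387/5,.029),'rim',unproj(s2,230+337/5,95+360/5,.006))
c=unproj(s2,230+335/5,95+387/5,.029)
for q in [(180,535),(345,590),(465,495),(410,340),(230,280),(120,385)]:
    p=unproj(s,55+q[0]/6,215+q[1]/6,.029)-c; print('tooth',np.degrees(np.arctan2(p[1],p[0]))%60,np.hypot(*p[:2]))
```

```text
head [0.58296301 0.07653324 0.06      ] [0.59927895 0.00511594 0.06      ] [0.59112098 0.04082459 0.06      ] [0.59106319 0.04071559 0.0575    ] 12.86888844756848 0.07325736214093213
groove 50.450915396989075 0.013632243265750115
groove 48.13695338192535 0.01375982881623261
groove 49.31671248199517 0.013729011458768536
groove 52.0827947131049 0.014116877395089489
groove 47.71683845426952 0.014396244891479282
groove 51.432312406136774 0.014187076257356719
rin1 [ 0.49455168 -0.17954294  0.028     ]
rin2 [ 0.48403869 -0.18983071  0.028     ]
lin1 [ 0.46946643 -0.12931268  0.028     ]
lin2 [ 0.46217418 -0.13173123  0.028     ]
r1 [ 0.50176746 -0.19349976  0.028     ]
r2 [ 0.48402182 -0.20134131  0.028     ]
bore [ 0.4776043  -0.15984385  0.028     ] stub [ 0.47648917 -0.15889649  0.0275    ] rim [ 0.47797461 -0.15903844  0.006     ]
disc [0.43946659 0.22217596 0.029     ] rim [0.44119887 0.22274242 0.006     ]
tooth 11.406065812354 0.023774516695561954
tooth 11.791756897413507 0.025303899347786315
tooth 9.592605792509616 0.026767808613390183
tooth 6.41140458899703 0.025417606536101024
tooth 9.17442950084119 0.02462559738707144
tooth 10.008444102539713 0.023907666845617608
```

Run:
```python
from h import *
o=[180,0,113]
x,y=.477,-.1595
r.reach([x,y,.25],o); r.servo_line([x,y,.182+.0255],speed=.1)
r.grab(25); print(r.sense()['opening'],r.sense()['clock'])
r.servo_line([x,y,.28],speed=.12)
r.reach([.5911,.0408,.28],[180,0,102.9])
st=r.sense();print(st['opening'],st['contact_force'],st['clock'])
snap('wrist','w5');snap('scene','s5');snap('side','sd5')
crop('sd5',290,180,450,300,5,'c1')
```

```text
0.04892419628917505 20.6667
0.04907109165074264 [ 1.37984018  0.46034487 -0.37538654] 22.3417
```

View pics/w5.png

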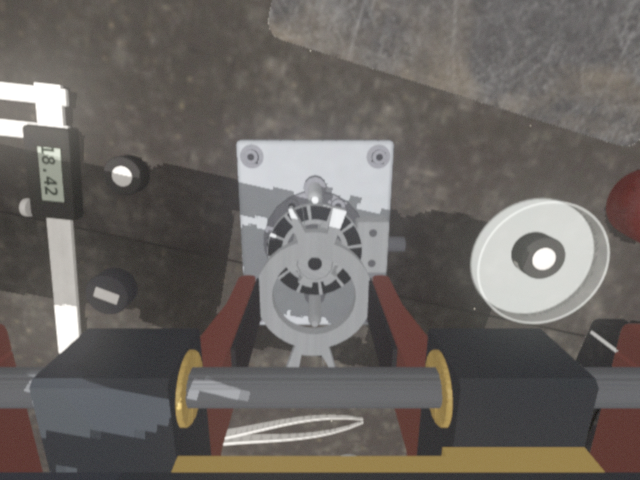

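View pics/c1.png

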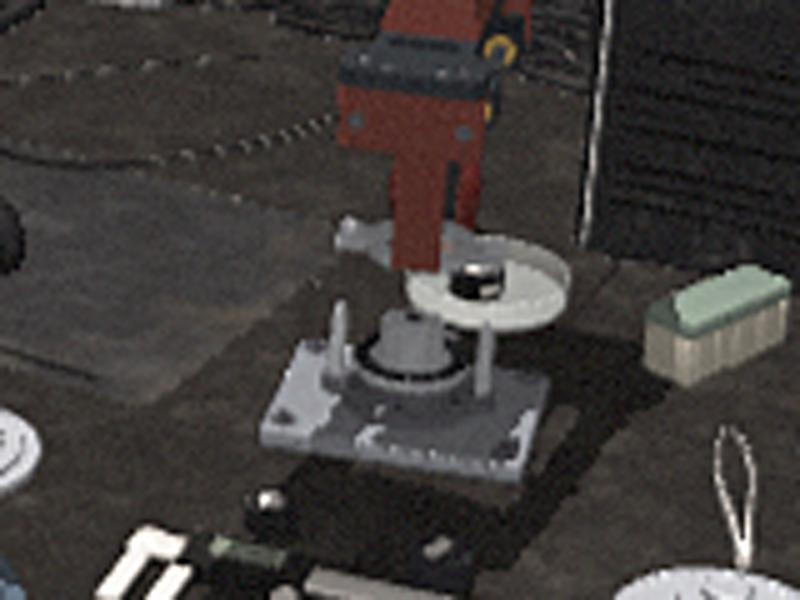

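Run:
```python
from h import *
s=load('w5'); im=s['frame'][:,:,::-1].copy()
st=r.sense()
C=st['tcp_pos'][:2]; print(st['tcp_pos'],st['orientation'])
t=np.radians(12.9); R=np.array([[np.cos(t),-np.sin(t)],[np.sin(t),np.cos(t)]])
def d(p,z,c,col):
    u=proj(s,list(R@np.array(p)+c)+[z]); cv2.circle(im,(int(round(u[0])),int(round(u[1]))),1,col,-1)
zt=.0975+.003
for a in np.radians(np.arange(0,360,15)): d((.019*np.cos(a),.019*np.sin(a)),zt,C,(0,255,0))
for sy in(1,-1):
    for x in(.0057,-.0057):
        d((x,sy*.042),zt,C,(0,255,0)); d((x,sy*.0308),zt,C,(0,255,0))
    d((0,sy*.0365),.06,np.array([.5911,.0408]),(0,0,255))
for a in np.radians(np.arange(0,360,30)): d((.011*np.cos(a),.011*np.sin(a)),.0575,np.array([.5911,.0408]),(0,0,255))
cv2.imwrite('pics/o5.png',cv2.resize(im[150:380,220:420],None,fx=3.4,fy=2.6*1.3,interpolation=cv2.INTER_CUBIC)[:600])
```

```text
[0.59083601 0.03930517 0.28004477] [-1.79992969e+02  2.13554300e-02  1.02794837e+02]
```

View pics/o5.png

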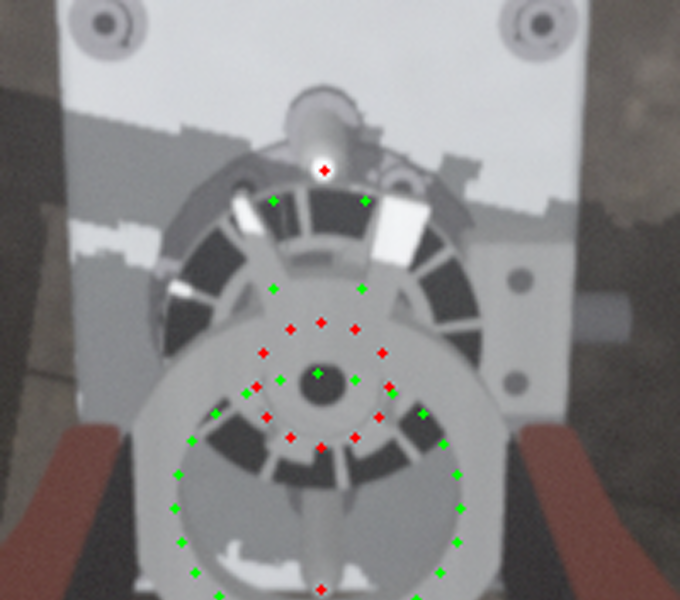

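Run:
```python
from h import *
o=[180,0,102.9]
H=[.5911,.0408]
r.servo_line(H+[.258],o,speed=.08); r.wait(.2)
st=r.sense();print(st['tcp_pos'],st['orientation'],st['contact_force']); f0=st['contact_force'][2]
for tz in (.066,.062,.059,.056,.053,.050,.047,.0435):
    r.servo_line(H+[.182+tz],speed=.03)
    st=r.sense(); print(tz,st['tcp_pos'].round(4),st['contact_force'].round(1),round(st['opening'],4))
    if st['contact_force'][2]-f0>8: print('stop');break
print(st['clock']); snap('wrist','w6')
```

```text
[0.59122052 0.0408469  0.25850726] [1.79954429e+02 1.06072624e-02 1.02906077e+02] [-0.41237808  0.07843587 -0.89734471]
0.066 [0.591  0.0408 0.2476] [ 0.4 -0.1 -0.3] 0.0489
0.062 [0.591  0.0408 0.2437] [ 0.6  0.6 -0.5] 0.0493
0.059 [0.591  0.0408 0.2407] [-0.3  0.1  0.3] 0.0489
0.056 [0.591  0.0408 0.2377] [-0.5  0.3 -1.2] 0.0493
0.053 [0.591  0.0408 0.2346] [-0.3 -0.  -0.9] 0.0493
0.05 [0.591  0.0408 0.2316] [ 0.7 -0.  -0.9] 0.0494
0.047 [0.591  0.0408 0.2287] [ 0.4 -0.4 -1.4] 0.0489
0.0435 [0.591  0.0408 0.2252] [ 0.1 -0.4 -0.4] 0.049
25.4
```

View pics/w6.png

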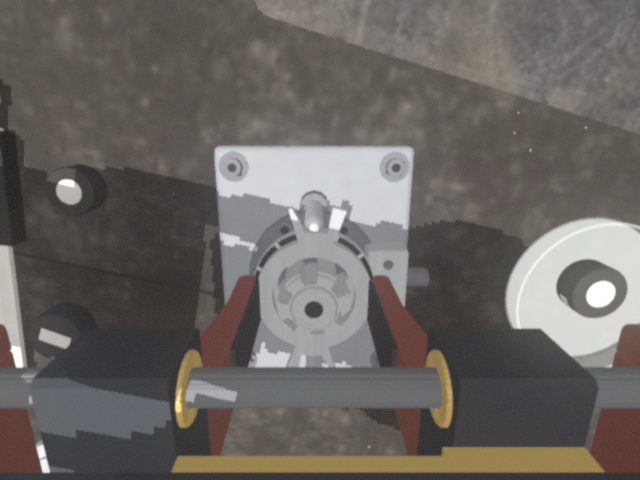

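Run:
```python
from h import *
H=[.5911,.0408]
r.let_go(); r.servo_line(H+[.30],speed=.15)
r.reach([H[0]+.017,H[1]-.074,.30],[180,0,102.9]); r.wait(.15); snap('wrist','w7')
r.reach([.4395+.03,.2222-.07,.28],[180,0,113]); r.wait(.15); snap('wrist','w8')
print(r.sense()['clock'])
```

```text
28.5917
```

View pics/w7.png

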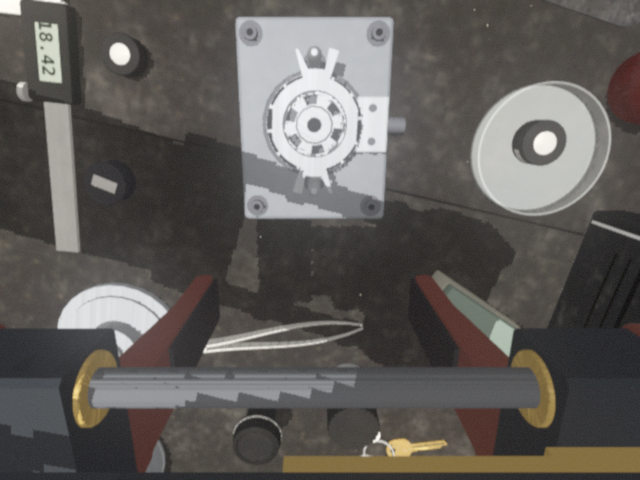

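View pics/w8.png

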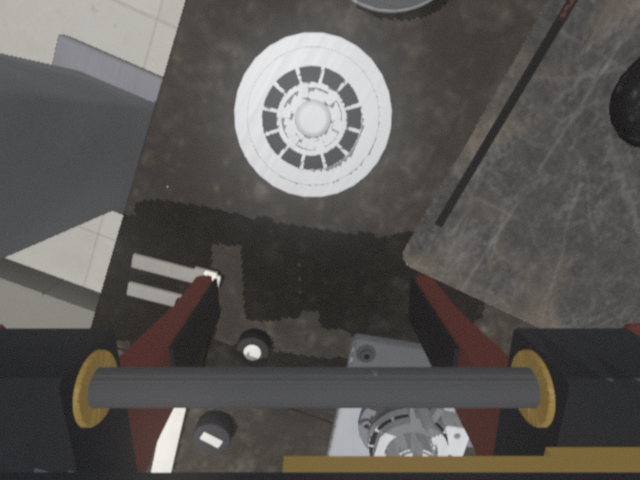

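Run:
```python
from h import *
crop('w7',255,35,375,205,4.5,'a1') 
s=load('w7'); crop('w7',265,75,365,175,6,'c1'); crop('w8',250,55,375,180,5.5,'c2')
a=cv2.imread('pics/c1.png');b=cv2.imread('pics/a1.png')[:,:540]
```

```text
(no output)
```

View pics/c1.png

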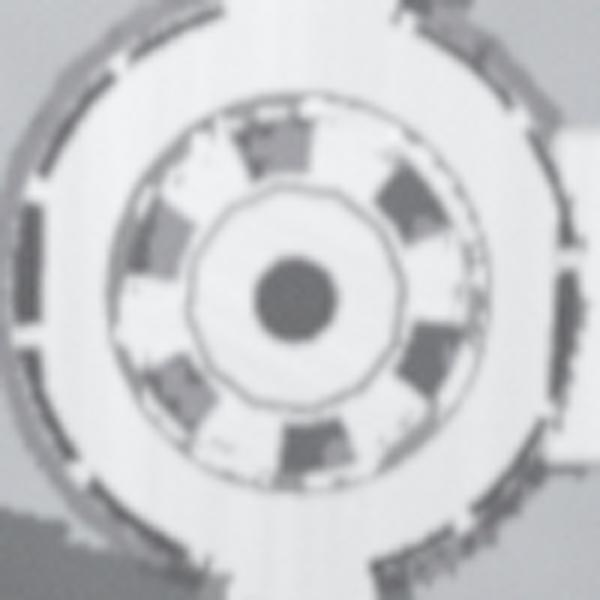

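View pics/c2.png

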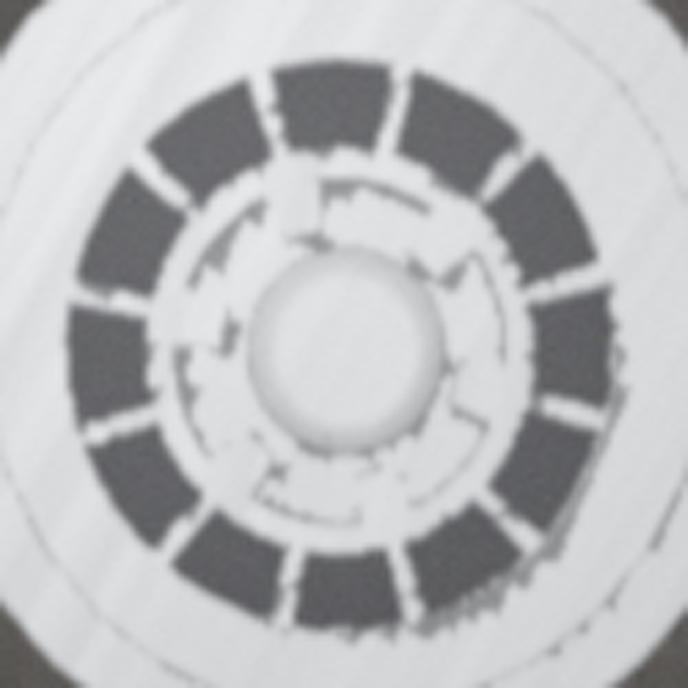

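View pics/a1.png

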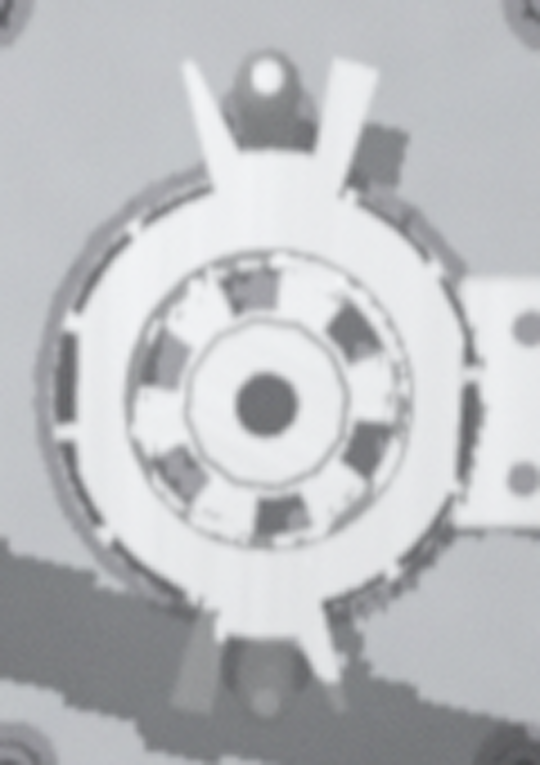

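Run:
```python
from h import *
s=load('w8');f=lambda q:(250+(q[0]+.0)/5.5,55+q[1]/5.5)
P=np.array([unproj(s,*f(q),.029)[:2] for q in [(262,105),(510,172),(575,413),(408,585),(182,530),(108,300)]])
c=P.mean(0); print(c,np.degrees(np.arctan2(*(P-c).T[::-1]))%60,np.hypot(*(P-c).T))
P=np.array([unproj(s,*f(q),.029)[:2] for q in [(262,105),(402,95),(510,172),(567,288),(575,413),(515,520),(408,585),(286,585),(182,530),(115,425),(108,300),(160,175)]])
c=P.mean(0); print(c,np.degrees(np.arctan2(*(P-c).T[::-1]))%30,np.hypot(*(P-c).T))
s=load('w7');g=lambda q:(265+q[0]/6,75+q[1]/6)
h=unproj(s,*g((295,298)),.0575)[:2];print('hub',h)
P=np.array([unproj(s,*g(q),.05)[:2] for q in [(275,148),(413,200),(432,357),(316,445),(182,392),(160,242)]])
print(np.degrees(np.arctan2(*(P-P.mean(0)).T[::-1]))%60,P.mean(0))
```

```text
[0.43937885 0.22265589] [11.07805192  8.8168303   9.48398909  9.75481839  9.3904139  10.18352131] [0.02549316 0.02486643 0.02533464 0.02479876 0.02471474 0.02477225]
[0.43932432 0.22278291] [11.173744    8.93246613  8.5930273   8.34409877  9.18072546 10.36671871
  9.66448381  8.90845619  9.61150205  9.74619811 10.4953694   9.49789148] [0.02536161 0.02577698 0.02476789 0.02432221 0.02536785 0.02519402
 0.02493131 0.02459623 0.02481462 0.02490317 0.0247414  0.02540006]
hub [0.59126903 0.04104416]
[51.34944945 52.04770811 50.50553404 50.94373976 51.05786694 51.16633438] [0.59141027 0.04098448]
```

Run:
```python
from h import *
x,y=.4394,.2226
H=[.5913,.0409]; o=[180,0,94.5]
r.servo_line([x,y,.25],speed=.2); r.servo_line([x,y,.182+.0245],speed=.1)
r.grab(25); print(r.sense()['opening'],r.sense()['clock'])
r.servo_line([x,y,.28],speed=.12)
r.reach(H+[.275],o); r.servo_line(H+[.248],o,speed=.06); r.wait(.2)
st=r.sense();print(st['opening'],st['contact_force'],st['tcp_pos'],st['orientation'],st['clock']); f0=st['contact_force'][2]
for tz in np.arange(.063,.0549,-.001):
    r.servo_line(H+[.182+tz],speed=.02)
    st=r.sense(); df=st['contact_force'][2]-f0; print(round(tz,4),st['tcp_pos'].round(4),round(df,1),st['torque'].round(2))
    if df>6: print('stop');break
print(st['clock']); snap('wrist','w9')
```

```text
0.05680590868819978 30.3333
0.05662666809627411 [ 0.58379533 -0.088893   -1.21408617] [0.59144414 0.04084322 0.24855438] [1.79948651e+02 3.28295055e-03 9.44957706e+01] 32.8417
0.063 [0.5913 0.0409 0.2448] 0.3 [-0.04  0.1   0.08]
0.062 [0.5913 0.0409 0.2439] 1.1 [-0.06 -0.02 -0.02]
0.061 [0.5913 0.0409 0.2429] 0.1 [-0.07  0.11 -0.02]
0.06 [0.5913 0.0409 0.2419] 0.3 [-0.02  0.06  0.  ]
0.059 [0.5913 0.0409 0.2409] -0.5 [-0.06  0.11  0.01]
0.058 [0.5913 0.0409 0.2399] -0.1 [-0.11  0.09  0.01]
0.057 [0.5913 0.0409 0.2389] 0.8 [-0.09  0.1   0.01]
0.056 [0.5913 0.0409 0.2379] 1.3 [-0.07  0.05 -0.08]
0.055 [0.5913 0.0409 0.2369] -0.1 [-0.06  0.09  0.01]
35.1417
```

View pics/w9.png

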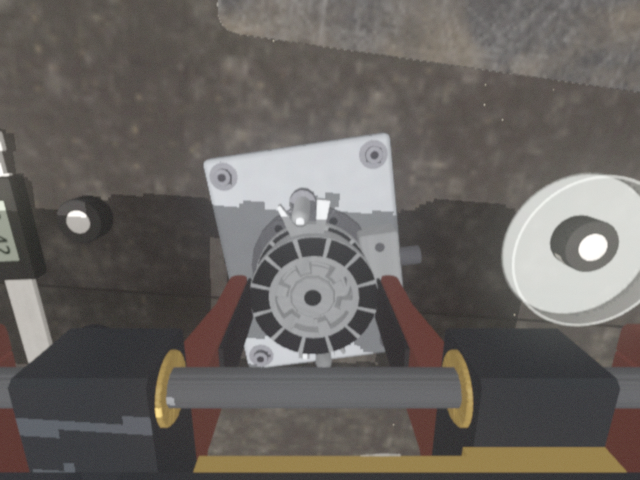

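The disc (centre 313,297) is 3.5 mm past the spline ends with no force, so the teeth are entering. I'll carry on down.

Run:
```python
from h import *
H=[.5913,.0409]; f0=-.8
for tz in [.053,.051,.049,.048,.047,.0463,.0458,.0453]:
    r.servo_line(H+[.182+tz],speed=.025)
    st=r.sense(); df=st['contact_force'][2]-f0; print(round(tz,4),st['tcp_pos'].round(4),round(df,1),st['torque'].round(2))
    if df>6: print('stop');break
r.let_go(); r.servo_line(H+[.30],speed=.15)
r.reach([H[0]+.017,H[1]-.074,.30],[180,0,102.9]); r.wait(.15); s=snap('wrist','w10');snap('side','sd10')
print(r.sense()['clock'])
crop('w10',225,10,400,225,2.7,'c1');crop('sd10',290,190,450,310,5,'c2')
```

```text
0.053 [0.5912 0.0409 0.2347] -0.6 [-0.1   0.11  0.03]
0.051 [0.5912 0.0409 0.2328] 0.3 [-0.1   0.01  0.05]
0.049 [0.5913 0.0409 0.2308] 0.0 [-0.03  0.06 -0.01]
0.048 [0.5913 0.0409 0.2299] -0.1 [-0.08  0.03 -0.01]
0.047 [0.5913 0.0409 0.2289] 0.7 [-0.06  0.13  0.01]
0.0463 [0.5913 0.0409 0.2282] -0.1 [-0.04  0.1  -0.01]
0.0458 [0.5913 0.0409 0.2279] 0.4 [-0.07  0.07 -0.01]
0.0453 [0.5913 0.0409 0.2278] 4.0 [-0.08  0.34  0.01]
39.1417
```

View pics/c1.png

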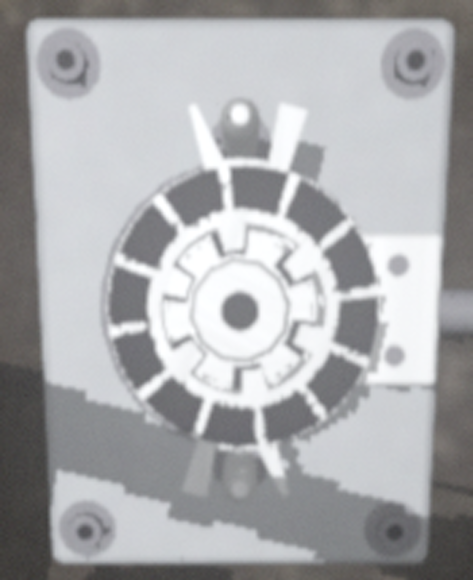

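View pics/c2.png

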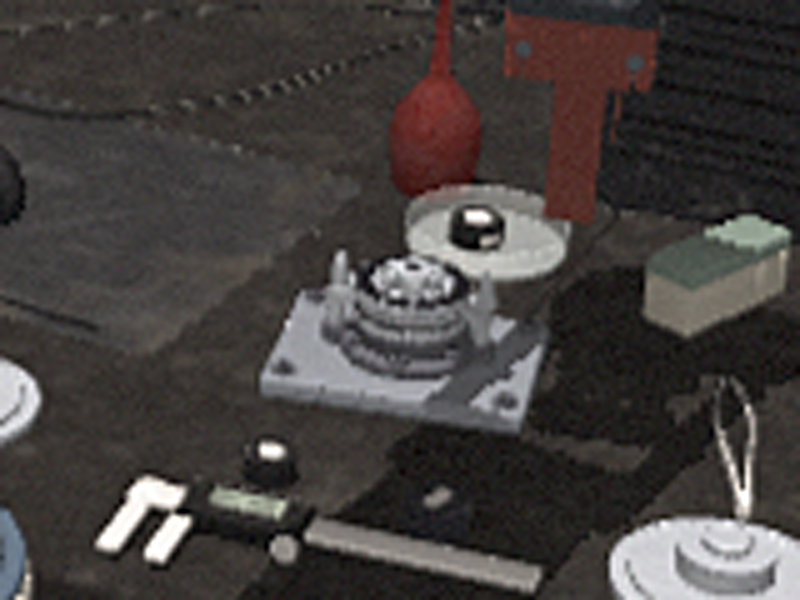

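View pics/sd10.png

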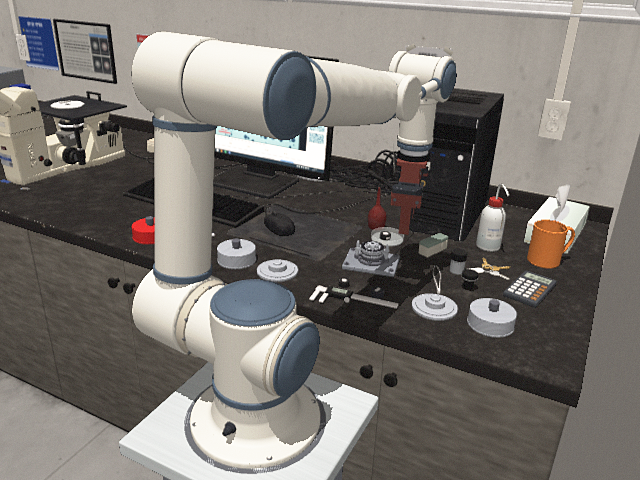

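Run:
```python
from h import *
for f,(u0,v0,u1,v1),k in(('w10',(255,60,375,180),5),('sd10',(340,225,400,275),10)):
    s=load(f); im=cv2.resize(s['frame'][v0:v1,u0:u1,::-1],None,fx=k,fy=k,interpolation=cv2.INTER_CUBIC)
    for z,c in((.050,(0,255,0)),(.063,(0,0,255))):
        for a in np.radians(np.arange(0,360,6)):
            u=proj(s,[.5913+.029*np.cos(a),.0409+.029*np.sin(a),z]); cv2.circle(im,(int((u[0]+.5-u0)*k),int((u[1]+.5-v0)*k)),1,c,-1)
    cv2.imwrite('pics/o_'+f+'.png',im)
```

```text
(no output)
```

View pics/o_w10.png

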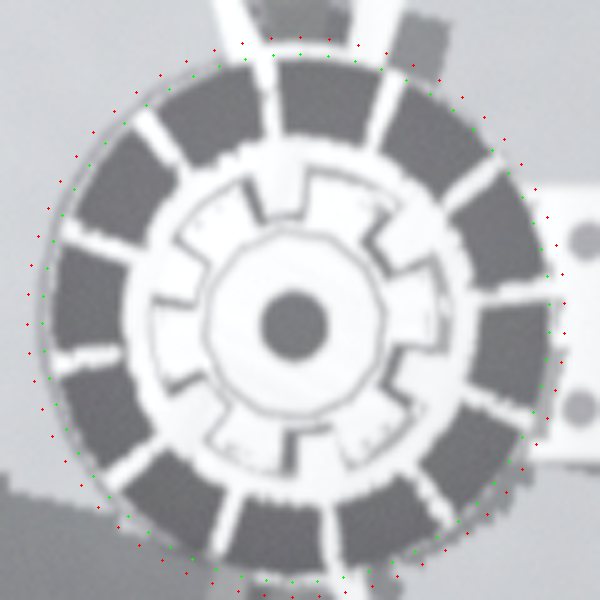

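View pics/o_sd10.png

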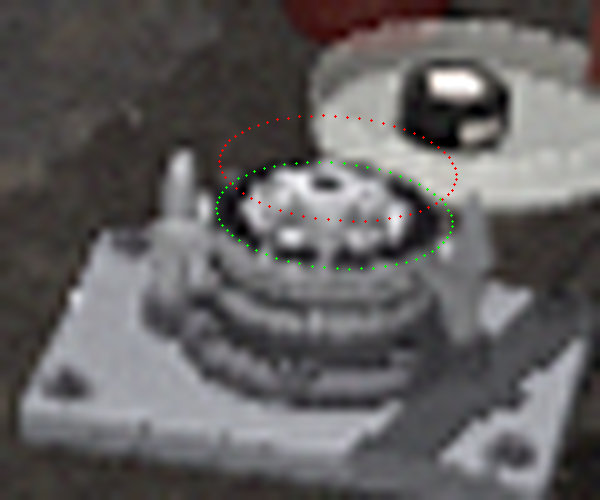

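The disc's rim matches the outline drawn for fully home (green) in both views, and both covers stand on the worktop clear of the head. Handing in.

Run:
```python
from h import *
print(r.sense()['clock'],r.sense()['contact_force']); print(r.hand_in())
```

```text
39.1417 [ 1.35854048  0.22308651 -0.01003833]
the job is handed in; nothing more can be done
None
```

The clutch pack is assembled and handed in at about 39 s of the 72 s allowed.

- **Covers:** I lifted both covers and set them down on the worktop beside their tins. The left tin held the friction disc and the right tin the separator plate.
- **Separator plate:** I released it about 3 mm above the first disc, with its notches already round the pins, to keep the fingers off the block. It dropped into place, and the wrist picture showed it flat with both tabs on the pins.
- **Second disc:** I turned it to match the spline angle seen in the pictures. It slid past the spline ends with no noticeable force and touched down at about 4 N, within 0.3 mm of the expected height.
- **Last checks:** The disc's rim matched the outline drawn for fully home (top 50 mm up) in both the wrist and side views, and not the outline for resting on the splines. The gripper was open and clear of everything. I saw no bystander disturbed, but I did not measure their positions.

No check failed or disagreed. The hand-in itself gives no verdict.

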